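# Close-pack seven capacitor cans into the round holder

### The arm

A 7-joint arm with a two-finger parallel gripper is mounted at the origin on the work surface. World frame = base frame: x ahead of the robot, y to its left, z up, the work surface at z = 0. Lengths are in m, angles in rad, forces in N, time in s.
With the tool pointing down it reaches from about 0.4 to 0.85 m from the base axis. Payload 10.4 kg.
Tool frame: the origin (TCP) lies between the finger pads; the fingertips stand 22 mm ahead of it and the grasp point (between the pads) lies 3 mm ahead of it; z points along the fingers, y is the line along which they close (so a half turn about z gives the same grasp; the last joint's range is limited). The gripper opens to 85 mm and grips with 20 to 120 N. Pads are 22 mm wide; open, the fingers measure 114 mm over their backs; the gripper's body (76 mm by 85 mm) begins 54 mm behind the grasp point. The pads swing forward as they close: fully open they stand 13 mm farther back than shut.
Start: joints at [-1.327, 0.332, -0.065, 1.46, 0.022, 1.35, -0.088], TCP at [0.165, 0.603, 0.253] pointing down, gripper open.
Joint ranges: [-2.6, 2.6], [-0.5, 2.12], [-1.47, 1.34], [0.16, 2.42], [-1.27, 4.41], [0.06, 2.06], [-2.6, 2.6]. Speed limits (rad/s): [2.22, 2.22, 2.79, 2.79, 3.14, 3.14, 3.14].

### API

Orientations are given as a unit quaternion [x, y, z, w].
In Python, from workcell import manip, camera, ticket, boxes_of, outline_of gives the robot as it stands.
- The arm moves only by the tool carry_out, never from a script. Its argument "deltas" is a list of rows, each a list of 5 numbers: the shift along the tool's x, y, z as a fraction of full scale, then the turn about the tool's z as a fraction of full scale, then the opening, from -1 (shut) to 1 (fully open), so that 0 is half open. In form: [[tx, ty, tz, spin, gripper], ...]. A call has 1 to 20 rows; each row is the pose to reach, as a shift and turn from the pose commanded when the call began, along the tool's axes at that moment; what a row does not reach only later rows make up. Full scale, the value 1, is 150 mm for a shift and 30 degrees for a turn. A row lasts 1/8 s, in which the tool goes at most 62.5 mm and 10.7 degrees, less where a joint would pass 70% of its speed; a pose out of reach is approached as far as the arm can. A call with a number of a shift or a turn outside -1 to 1 is refused whole. A call with a gripper value outside its range is refused whole. The fingers move at their own pace and stop on an object; "force" is the grip in N (left out, the last holds). Time passes only in rows, so rows that repeat a pose let the fingers close. It gives the time, the measured TCP pose, the force, the opening and the grip force at its end, in the units of the state.
- manip.get_obs(): the state, without advancing time (a new reading comes with each control period).
- camera(name): name is "scene" or "top" or "wrist"; returns a dict with "img" (420x560x3 uint8, red, green, blue), "depth" (420x560 float32, m along the optical axis (not along the pixel's ray), 0 where there is no reading), "vertical_fov" (degrees; the focal length in pixels is half the picture's height over the tangent of half this angle, whatever the lens; pixels are square), "cx", "cy" (the principal point, pixels), "R" (3x3) and "t" (3): a world point X has camera coordinates R X + t. Camera axes: x right, y down, z forward; pixel columns grow to the right and rows downward; lengths in m; the calibration is good to about 2 mm. A picture is of the moment at which its call begins.
- ticket.hand_in(): hands the job in; it is judged then, once.
Trained networks look in a picture, given as the dict that the camera call returned (one of the last four; its "shot" number tells which), for a name from the list of things; names that differ only in an ending like _2 or _b are one class to them, and where a whole thing is asked for, a point or a joint stands for the part that bears it (a point fixed in the world has none). Each returns a list of dicts, best first, with "conf" (0 to 1); they miss things now and then, are a little off and sometimes report something else, mostly with a low value. They report only what shows in the picture. A call takes as long as a camera call. They do not tell look-alikes from the thing itself.
- boxes_of(query, picture): "position" ([x, y, z] in m, in world coordinates, good to about 4 mm: the middle of the surface that is visible of it).
- outline_of(query, picture): "region" (420x560 bool, what is visible of it).
The state is a dict: "clock": time; "joint_pos": joint angles; "joint_velocities": joint speeds; "tau": joint torques, N m; "position": TCP position; "ee_rot": TCP orientation; "ft_force": force on the tool from outside, world axes, zero at the start; "torque": the same for the moment, N m; "grip_width": opening from 0.0 (shut) to 1.0 (fully open); "grasp_force": force on a finger pad.
Only numpy, scipy, OpenCV 4.12 (cv2) and the standard library are available. Lean on these libraries where they do the work, as an engineer would, in place of code of your own. Each camera call takes 0.05 s, during which the arm holds its last target. There are 200 camera calls.

### The job

Five of the seven aluminium capacitor cans stand loosely in the round holder; slide the last two in through its mouth as well, so that all seven stand upright on the table in one close honeycomb pack, one in the middle and six round it, with the spring plunger clicked out behind the last can. The cans in the holder are not in order, so they have to be nudged aside to make room; pushes of about 1 kg are enough, and when something jams do not force it: the holder breaks if it is loaded with more than 3 kg in all. Leave the other things on the bench where they are.

Things in the scene. Friction and masses are not known exactly. Their poses are not given: they have to be found in the camera images.
- holder: Holder: round grey wall screwed to the table, open above and below: cans stand and slide on the table itself. Inside 123 mm wide (3 mm more than three cans in a row), wall 4 mm thick, 26 mm high, so cans stand 24 mm proud. Origin: on its axis, on the table. Its x axis points from the mouth to the far wall, y to the plunger's side, z up. Three low feet (6 mm) stick out 25 mm round its far half.
- holder_mouth (a point): Middle of the mouth, the wall's only gap, 43 mm wide: 61.5 mm from the holder's origin along its -x axis, 25 mm above the table, same axes. A can slides in along +x. The +y edge is the plunger block, the -y edge the wall's rounded end. A can that is fully home has its rear about level with this point, so a pusher need not enter. The ground before the mouth is free.
- plunger_block (a point): Top centre of the black plunger block at the mouth's +y edge: 10 mm along the holder's x, 30 mm along y, 26 mm high; its inner face is the mouth's edge. Holder axes.
- plunger (a joint): Spring plunger in that block: an upright steel nose 10 mm round, 4 to 20 mm above the table, 57 mm before the holder's centre, sticking 5 mm into the mouth. In m: 0 = sprung out, up to 0.008 pushed in. Preload 1.6 N, 0.4 N per mm more. An entering can forces it aside (a few newtons); it springs back behind a can that is home and keeps it in.
- can1_mid (a point): Can: a loose upright aluminium capacitor can, a plain cylinder 40 mm in diameter and 50 mm high, about 100 g, all seven alike, smooth on each other and on the wall; this point is its centre, half-way up (25 mm above the table when it stands); z is its axis. At the start it stands loosely in the holder; it may be anywhere in it.
- can2_mid (a point): Can: a loose upright aluminium capacitor can, a plain cylinder 40 mm in diameter and 50 mm high, about 100 g, all seven alike, smooth on each other and on the wall; this point is its centre, half-way up (25 mm above the table when it stands); z is its axis. At the start it stands loosely in the holder; it may be anywhere in it.
- can3_mid (a point): Can: a loose upright aluminium capacitor can, a plain cylinder 40 mm in diameter and 50 mm high, about 100 g, all seven alike, smooth on each other and on the wall; this point is its centre, half-way up (25 mm above the table when it stands); z is its axis. At the start it stands loosely in the holder; it may be anywhere in it.
- can4_mid (a point): Can: a loose upright aluminium capacitor can, a plain cylinder 40 mm in diameter and 50 mm high, about 100 g, all seven alike, smooth on each other and on the wall; this point is its centre, half-way up (25 mm above the table when it stands); z is its axis. At the start it stands loosely in the holder; it may be anywhere in it.
- can5_mid (a point): Can: a loose upright aluminium capacitor can, a plain cylinder 40 mm in diameter and 50 mm high, about 100 g, all seven alike, smooth on each other and on the wall; this point is its centre, half-way up (25 mm above the table when it stands); z is its axis. At the start it stands loosely in the holder; it may be anywhere in it.
- can6_mid (a point): Can: a loose upright aluminium capacitor can, a plain cylinder 40 mm in diameter and 50 mm high, about 100 g, all seven alike, smooth on each other and on the wall; this point is its centre, half-way up (25 mm above the table when it stands); z is its axis. At the start it stands on the open table, before the mouth.
- can7_mid (a point): Can: a loose upright aluminium capacitor can, a plain cylinder 40 mm in diameter and 50 mm high, about 100 g, all seven alike, smooth on each other and on the wall; this point is its centre, half-way up (25 mm above the table when it stands); z is its axis. At the start it stands on the open table, before the mouth.
- jar: Bystander: closed glass jar with a flat lid, 58 mm across and 65 mm high (wider and taller than the cans); origin at the centre of its underside.
- clamp: Bystander: flat steel clamp ring, 48 mm across, 12 mm high; origin at the centre of its underside.
- driver: Bystander: screwdriver lying flat, 170 mm long along its x axis, about 30 mm thick.
- plug: Bystander: black mains plug, about 75 mm long along its x axis, 28 mm wide, 22 mm high; origin under it.
- tray: Bystander: empty grey parts tray, 120 x 160 x 30 mm (x, y, z); origin at the centre of its underside.
- foam: Bystander: white foam block, 100 x 140 x 50 mm (x, y, z); origin at the centre of its underside.
- meter: Bystander: black multimeter lying flat, 90 x 160 x 42 mm (x, y, z); origin at the centre of its underside.
Mind the look-alikes: they are no part of the job. What is shaped like the part that bears can2_mid but pink or purple is not meant. Leave any green look-alike of the part that bears can6_mid alone.

How it is judged:
By the outcome, as a careful person would: the job done as asked, in the order asked, and still so for the second after the job is handed in, with the robot touching nothing.
It also fails if it takes over 72 s, if anything falls off the work surface, if the arm or the gripper's body presses on something with over 40 N, if the wrist force passes 120 N, or if a joint passes its speed limit or range.

## Working session

There is one attempt and no reset: what is moved stays moved. The work goes in short steps, Python scripts to look and compute and a tool call to move; the robot and the scene stay as the last step left them, time stands still between calls to the robot, and variables do not carry over. Pictures are saved under pics/ and viewed, at most 10 in all, crops included, and the job is handed in when it is done.

Besides the shell and the picture viewer there is one more tool, called as name([rows], argument=value, ...), one row to a line, values as JSON. carry_out: Moves the arm, as the interface text tells. Its arguments: {"type":"object","properties":{"deltas":{"type":"array","items":{"type":"array","items":{"type":"number"}}},"force":{"type":"number"}},"required":["deltas"]}

```bash
mkdir -p pics; cat > h.py <<'E'
import numpy as np, cv2
from workcell import manip, camera, ticket, boxes_of, outline_of
def K(c): return c["img"].shape[0]/2/np.tan(np.radians(c["vertical_fov"])/2)
def save(c,n): cv2.imwrite(f"pics/{n}.png",c["img"][:,:,::-1])
def px2w(c,u,v,z):
    d=np.array([(u-c["cx"])/K(c),(v-c["cy"])/K(c),1.]); R=np.array(c["R"]);t=np.array(c["t"])
    o=-R.T@t; d=R.T@d; return o+d*(z-o[2])/d[2]
def w2px(c,X):
    p=np.array(c["R"])@np.array(X)+np.array(c["t"]); return p[:2]/p[2]*K(c)+[c["cx"],c["cy"]]
E
python3 - <<'E'
from h import *
a=camera("top"); b=camera("scene")
save(a,"top0"); save(b,"scene0")
print({k:a[k] for k in("vertical_fov","cx","cy","R","t")})
for q in["holder","can1_mid","can6_mid","plunger_block","holder_mouth","jar","clamp"]:
    for n,p in(("top",a),("scene",b)):
        print(q,n,[(np.round(x["position"],3).tolist(),round(x["conf"],2)) for x in boxes_of(q,p)])
print(manip.get_obs())
E
```

```text
{'vertical_fov': 49.399620034467205, 'cx': 275.7339683206564, 'cy': 208.17420191512107, 'R': array([[ 0.06698829, -0.99774154,  0.00493865],
       [-0.97138438, -0.06634752, -0.22805788],
       [ 0.22787049,  0.01047988, -0.97363505]]), 't': array([-0.02306135,  0.5484071 ,  0.96732674])}
holder top [([0.508, -0.176, 0.018], 0.66)]
holder scene [([0.536, -0.195, 0.014], 0.67)]
can1_mid top [([0.502, -0.154, 0.053], 0.74)]
can1_mid scene [([0.505, -0.155, 0.052], 0.55)]
can6_mid top [([0.579, 0.134, 0.05], 0.82), ([0.644, 0.204, 0.048], 0.59)]
can6_mid scene [([0.597, 0.116, 0.036], 0.75), ([0.651, 0.192, 0.039], 0.63)]
plunger_block top [([0.506, -0.176, 0.015], 0.8)]
plunger_block scene [([0.538, -0.192, 0.016], 0.9), ([0.45, 0.36, 0.009], 0.53), ([0.494, 0.108, 0.036], 0.2)]
holder_mouth top [([0.509, -0.174, 0.018], 0.89), ([0.498, -0.154, 0.054], 0.41), ([0.698, 0.125, 0.071], 0.37)]
holder_mouth scene [([0.53, -0.19, 0.014], 0.83)]
jar top [([0.7, 0.125, 0.068], 0.64)]
jar scene [([0.714, 0.11, 0.046], 0.58)]
clamp top []
clamp scene [([0.396, -0.008, 0.009], 0.68)]
{'clock': 0.8, 'joint_pos': array([-1.32666522,  0.33218196, -0.06466611,  1.46012375,  0.02159387,
        1.34989783, -0.08849839]), 'joint_velocities': array([-8.67861696e-04, -1.77748824e-03, -1.30863317e-05, -1.74262167e-04,
        6.97090603e-04,  6.55969426e-05, -1.25819850e-03]), 'tau': array([-1.27039671e-03, -6.25186086e+01,  4.82703641e-02, -3.91805363e+01,
        1.64572627e-02,  2.02684481e-03, -4.82184157e-05]), 'position': array([0.16474079, 0.60290809, 0.25333736]), 'ee_rot': array([ 1.32984441e-01,  9.91118124e-01,  4.18057381e-05, -8.37412061e-07]), 'ft_force': array([ 0.1788309 , -0.71810475,  0.45891323]), 'torque': array([-0.00399393, -0.00551207, -0.00507295]), 'grasp_force': 0.0, 'grip_width': 0.995397826845905}
```

View pics/top0.png

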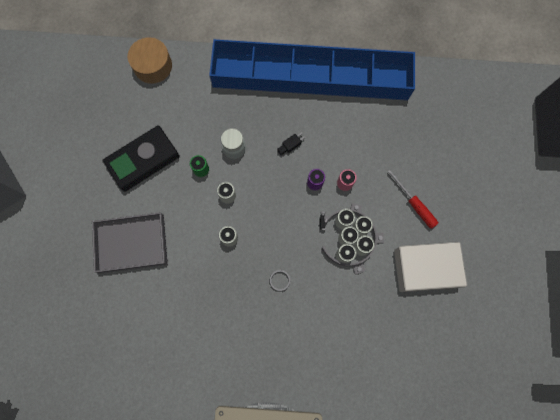

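View pics/scene0.png

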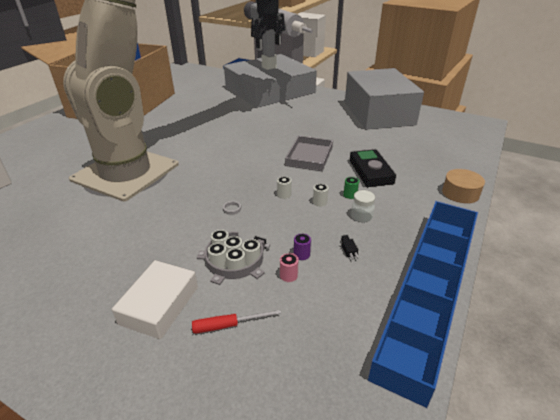

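Top view: cans 6/7 are at about (226,190) and (228,236). The holder is centred near (348,237), with its mouth facing left (+y) and the plunger block at (322,223). Next I'll measure the can tops in holder axes.

```bash
cat >> h.py <<'E'
def cans(c,z=0.05,rmm=0.02):
    """can tops: regions of outline net, split by depth plane"""
    ps=[]
    for q in ("can1_mid",):
        for x in outline_of(q,c): ps.append((round(x["conf"],2),x["region"]))
    return ps
def toolf(o,d):
    from scipy.spatial.transform import Rotation as Ro
    return Ro.from_quat(o["ee_rot"]).inv().apply(d)/0.15
E
python3 - <<'E'
from h import *
a=camera("top")
s=8; x0,y0,w,h=310,200,75,75
crop=cv2.resize(a["img"][y0:y0+h,x0:x0+w],None,fx=s,fy=s,interpolation=cv2.INTER_CUBIC)
cv2.imwrite("pics/crop0.png",crop[:,:,::-1])
for (u,v) in [(346,216.5),(364,224),(350,235),(366,244),(347,253),(226,189),(228,235),(199,164),(232,138)]:
    # dark disc centre by intensity weighted centroid
    p=a["img"].astype(float).max(2); r=4
    for _ in range(4):
        U,V=np.meshgrid(np.arange(560),np.arange(420)); m=((U-u)**2+(V-v)**2<r*r+9)
        wgt=np.clip(110-p,0,None)*m
        if wgt.sum()==0: break
        u,v=(U*wgt).sum()/wgt.sum(),(V*wgt).sum()/wgt.sum()
    print(round(u,1),round(v,1),np.round(px2w(a,u,v,0.05),4)[:2])
for q in["plunger","plunger_block","holder"]:
    for r in outline_of(q,a)[:2]:
        ys,xs=np.nonzero(r["region"]); print(q,r["conf"],xs.mean(),ys.mean(),xs.min(),xs.max(),ys.min(),ys.max(),px2w(a,xs.mean(),ys.mean(),.026))
print(np.round(px2w(a,322,223,.026),3))
E
```

```text
345.2 216.5 [ 0.5432 -0.1451]
364.4 225.0 [ 0.5264 -0.1892]
350.8 237.2 [ 0.4963 -0.1593]
368.2 245.2 [ 0.4808 -0.1989]
346.5 255.4 [ 0.4544 -0.1508]
227.7 187.9 [0.5923 0.1281]
229.3 236.9 [0.4785 0.1141]
199.7 164.7 [0.644  0.1986]
232 138 [0.7154 0.1291]
plunger_block 0.69 351.2025316455696 238.77938517179024 319 383 205 273 [ 0.49696938 -0.16415391  0.026     ]
plunger_block 0.53 362.25652173913045 225.7913043478261 353 371 218 235 [ 0.52923029 -0.18889938  0.026     ]
holder 0.77 348.9203354297694 237.37735849056602 320 383 205 272 [ 0.49988639 -0.15879585  0.026     ]
[ 0.529 -0.095  0.026]
```

View pics/crop0.png

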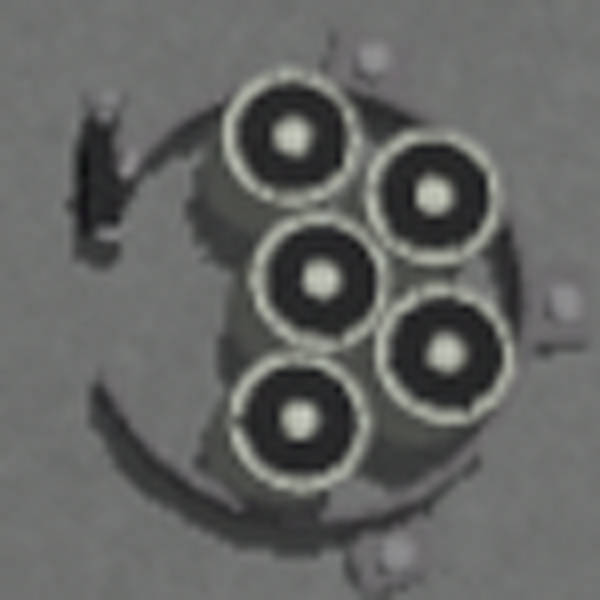

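The five cans sit at far-left, far-middle, centre, far-right and right. The mouth opens to the left of the crop, between the block at (95,245) and the wall end at (95,385). I'll move towards it now.

carry_out([
  [-0.3,-0.12,0,0,-1],
  [-0.65,-0.28,0,0,-1],
  [-0.98,-0.42,0,0,-1],
])

```text
clock: 1.38
position: [0.2913, 0.5021, 0.2535]
ee_rot: [0.133, 0.991, 0.0, 0.0]
ft_force: [1.0, 0.4, 0.1]
grip_width: 0.38
grasp_force: 0.0
```

carry_out([
  [-0.35,-0.28,0,0,-1],
  [-0.7,-0.55,0,0,-1],
  [-0.97,-0.77,0,0,-1],
])

```text
clock: 1.75
position: [0.401, 0.3518, 0.2536]
ee_rot: [0.133, 0.991, 0.0, 0.0]
ft_force: [-0.0, 0.1, 0.7]
grip_width: -0.001
grasp_force: 0.0
```

carry_out([
  [-0.25,-0.35,0,0,-1],
  [-0.5,-0.7,0,0,-1],
  [-0.68,-0.99,0,0,-1],
])

```text
clock: 2.12
position: [0.4598, 0.1811, 0.2536]
ee_rot: [0.134, 0.991, 0.0, 0.0]
ft_force: [1.5, -0.4, 0.4]
grip_width: -0.002
grasp_force: 0.0
```

carry_out([
  [-0.18,-0.38,0,0,-1],
  [-0.35,-0.75,0,0,-1],
  [-0.47,-0.98,0,0,-1],
  [-0.47,-0.98,0,0,-1],
])

```text
clock: 2.62
position: [0.4887, 0.0198, 0.2536]
ee_rot: [0.136, 0.991, -0.0, 0.0]
ft_force: [0.2, 0.1, 0.3]
grip_width: -0.004
grasp_force: 0.0
```

```bash
python3 - <<'E'
from h import *
o=manip.get_obs(); print(o["clock"],o["position"],o["ee_rot"],o["ft_force"],o["grip_width"])
c=camera("wrist"); save(c,"w0")
print(c["vertical_fov"],c["cx"],c["cy"],np.round(c["R"],3),np.round(c["t"],3))
for p in [(0.5,-.163,.026),(.5,-.1,.026),(.479,.114,.05)]: print(w2px(c,p))
E
```

```text
2.625 [0.48868914 0.01977208 0.25362537] [ 1.35827614e-01  9.90732411e-01 -9.11387508e-06  3.84726293e-04] [0.19323087 0.08129134 0.31159332] -0.0035291442493894164
63.377374303393744 281.7239590202361 214.95346771000004 [[ 0.27   0.963  0.001]
 [ 0.911 -0.256  0.323]
 [ 0.311 -0.087 -0.946]] [-0.151 -0.483  0.23 ]
[124.58053636 235.47676196]
[178.12443006 220.94377046]
[374.72796018 151.90648112]
```

View pics/w0.png

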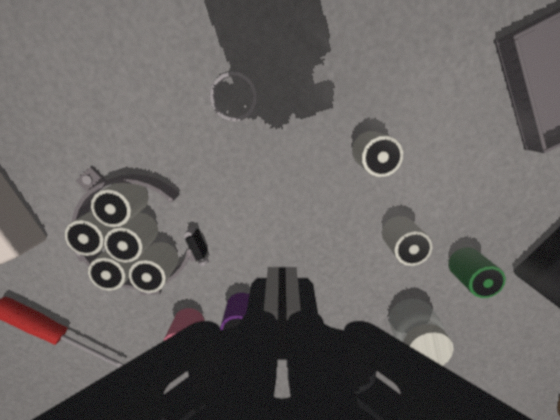

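The wrist view shows the five cans in the left part of the picture, the wall end at (173,190) and the block at (197,243). Cans 6/7 are at (382,157) and (413,249).

```bash
cat >> h.py <<'E'
def dots(c,zt=0.05,zone=None):
    """can-top centres (world xy) by Hough on the tops: radius from depth"""
    g=cv2.cvtColor(c["img"],cv2.COLOR_RGB2GRAY); g=cv2.resize(g,None,fx=3,fy=3,interpolation=cv2.INTER_CUBIC)
    cam=-np.array(c["R"]).T@np.array(c["t"]); r=3*K(c)*0.02/(cam[2]-zt)
    h=cv2.HoughCircles(g,cv2.HOUGH_GRADIENT,1,r*1.5,param1=120,param2=18,minRadius=int(r*.8),maxRadius=int(r*1.15))
    out=[]
    for u,v,rr in ([] if h is None else h[0]): out.append((*np.round(px2w(c,(u-1)/3,(v-1)/3,zt)[:2],4),round(u/3),round(v/3),round(rr/r,2)))
    return out
E
python3 - <<'E'
from h import *
for n in("wrist","top"):
    c=camera(n); print(n)
    for d in dots(c):
        if .4<d[0]<.72 and -.24<d[1]<.22: print(d)
    if n=="wrist":
        for u,v in[(110,208),(83,238),(122,245),(106,274),(147,277),(382,157),(413,249)]: print(u,v,np.round(px2w(c,u,v,.05)[:2],4))
        print("block,wallend",px2w(c,197,243,.026),px2w(c,173,190,.026))
        s=7;x0,y0=60,155
        cv2.imwrite("pics/w1.png",cv2.resize(c["img"][y0:y0+85,x0:x0+110+45 if 0 else x0+155-45+0],None,fx=s,fy=s,interpolation=cv2.INTER_CUBIC)[:,:,::-1]) if 0 else cv2.imwrite("pics/w1.png",cv2.resize(c["img"][155:300,60:220],None,fx=4,fy=4,interpolation=cv2.INTER_CUBIC)[:,:,::-1])
E
```

```text
wrist
(np.float64(0.483), np.float64(0.1192), 379, 156, np.float64(1.02))
(np.float64(0.4654), np.float64(-0.1546), 106, 212, np.float64(1.06))
(np.float64(0.5004), np.float64(-0.1548), 120, 244, np.float64(0.85))
(np.float64(0.539), np.float64(-0.1414), 146, 272, np.float64(0.99))
(np.float64(0.5922), np.float64(0.135), 412, 253, np.float64(0.81))
(np.float64(0.4874), np.float64(-0.1944), 79, 242, np.float64(1.0))
(np.float64(0.5347), np.float64(-0.1928), 100, 280, np.float64(1.06))
110 208 [ 0.4627 -0.1481]
83 238 [ 0.485  -0.1885]
122 245 [ 0.503  -0.1532]
106 274 [ 0.5295 -0.1835]
147 277 [ 0.5446 -0.1428]
382 157 [0.485  0.1222]
413 249 [0.5881 0.1365]
block,wallend [ 0.52995707 -0.08665702  0.026     ] [ 0.4660857  -0.09010032  0.026     ]
top
(np.float64(0.5426), np.float64(-0.1473), 346, 217, np.float64(0.97))
(np.float64(0.5015), np.float64(-0.1562), 350, 235, np.float64(0.8))
(np.float64(0.4841), np.float64(-0.192), 366, 244, np.float64(0.97))
(np.float64(0.4641), np.float64(-0.1528), 348, 252, np.float64(0.89))
(np.float64(0.526), np.float64(-0.188), 364, 226, np.float64(0.89))
(np.float64(0.6473), np.float64(0.2033), 198, 164, np.float64(0.83))
(np.float64(0.6347), np.float64(-0.1475), 348, 178, np.float64(0.86))
(np.float64(0.4858), np.float64(0.1196), 228, 234, np.float64(0.82))
```

View pics/w1.png

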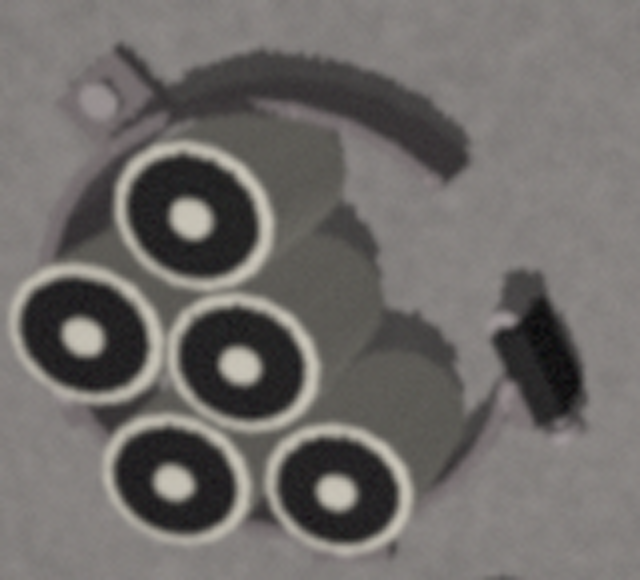

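The crop gives clear can tops: right can (192,218), far right (83,338), centre (240,366), far left (175,483), left (337,492). The block is near (540,355). I'll fit the wall from depth.

```bash
cat >> h.py <<'E'
def cloud(c):
    d=c["depth"]; v,u=np.nonzero(d>0); z=d[v,u]
    P=np.c_[(u-c["cx"])/K(c)*z,(v-c["cy"])/K(c)*z,z]-np.array(c["t"]); return P@np.array(c["R"]),u,v
E
python3 - <<'E'
from h import *
from scipy.optimize import least_squares
for n in("wrist","top"):
    c=camera(n); P,u,v=cloud(c)
    m=(np.hypot(P[:,0]-.5,P[:,1]+.16)<.08)&(P[:,2]>.0225)&(P[:,2]<.0285); Q=P[m]
    rr=np.hypot(Q[:,0]-.5,Q[:,1]+.16); Q=Q[(rr>.05)]
    f=least_squares(lambda p:np.hypot(Q[:,0]-p[0],Q[:,1]-p[1])-.0635,[.5,-.16],loss="soft_l1",f_scale=.002)
    r=np.hypot(*(Q[:,:2]-f.x).T); k=(abs(r-.0635)<.004)
    f=least_squares(lambda p:np.hypot(Q[k,0]-p[0],Q[k,1]-p[1])-.0635,f.x,loss="soft_l1",f_scale=.002)
    th=np.degrees(np.arctan2(Q[:,1]-f.x[1],Q[:,0]-f.x[0])); print(n,f.x,k.sum(),len(Q),np.histogram(th[k],bins=range(-180,181,15))[0])
    b=(np.hypot(P[:,0]-.53,P[:,1]+.09)<.025)&(P[:,2]>.021)&(P[:,2]<.03)&(np.hypot(P[:,0]-f.x[0],P[:,1]-f.x[1])>.0)
    print("block",b.sum(),P[b].mean(0),P[b].min(0),P[b].max(0))
    # tops
    t=(np.hypot(P[:,0]-.5,P[:,1]+.16)<.07)&(P[:,2]>.046)&(P[:,2]<.055)
    km=cv2.kmeans(P[t][:,:2].astype(np.float32),5,None,(3,50,1e-5),10,cv2.KMEANS_PP_CENTERS)[2]; print(np.round(km,4).tolist())
    e=(P[:,0]>.44)&(P[:,0]<.62)&(P[:,1]>.09)&(P[:,1]<.17)&(P[:,2]>.046)&(P[:,2]<.055)
    print(np.round(cv2.kmeans(P[e][:,:2].astype(np.float32),2,None,(3,50,1e-5),10,cv2.KMEANS_PP_CENTERS)[2],4).tolist())
E
```

```text
wrist [ 0.50342656 -0.1561254 ] 947 1144 [61 64 69 54  0  0 50  8  0 18 34  0  6 45 45 76 93  0  0 28 72 72 72 80]
block 339 [ 0.5363321  -0.09684455  0.02473559] [ 0.51980203 -0.10982052  0.02114012] [ 0.54992374 -0.08944944  0.02688343]
[[0.461899995803833, -0.14959999918937683], [0.5284000039100647, -0.18539999425411224], [0.4837000072002411, -0.18979999423027039], [0.5425999760627747, -0.14499999582767487], [0.501800000667572, -0.1543000042438507]]
[[0.5867999792098999, 0.13349999487400055], [0.48410001397132874, 0.11969999969005585]]
top [ 0.5019632  -0.15679618] 235 269 [ 9 14 11 13 11 13 10 13  0  8 14  8  1  7 13 13 20  0  0  7 12 12 11 15]
block 80 [ 0.53616279 -0.09758158  0.02498936] [ 0.51980023 -0.109279    0.02127097] [ 0.54936614 -0.08990979  0.02943825]
[[0.4609000086784363, -0.15080000460147858], [0.5414999723434448, -0.14640000462532043], [0.4823000133037567, -0.19120000302791595], [0.5273000001907349, -0.18649999797344208], [0.5008999705314636, -0.15559999644756317]]
[[0.4814000129699707, 0.131400004029274], [0.5835999846458435, 0.1485999971628189]]
```

```bash
python3 - <<'E'
from h import *
c=camera("wrist"); P,u,v=cloud(c); o=np.array([.503,-.1563])
D=P[:,:2]-o; r=np.hypot(*D.T); th=np.degrees(np.arctan2(D[:,1],D[:,0]))
w=(abs(r-.0635)<.0025)&(P[:,2]>.0225)&(P[:,2]<.0285)
print("wall end angle",np.histogram(th[w],bins=range(60,126,2)))
b=(P[:,2]>.0235)&(P[:,2]<.029)&(th>40)&(th<95)&(r<.085)&((r>.068))
B=P[b]; print(b.sum(), B.min(0),B.max(0)); print(cv2.minAreaRect((B[:,:2]*1000).astype(np.float32)))
b=(P[:,2]>.0235)&(P[:,2]<.029)&(th>66)&(th<95)&(r<.085)&(r>.05); B=P[b]; print(cv2.minAreaRect((B[:,:2]*1000).astype(np.float32)))
print(manip.get_obs()["clock"])
E
```

```text
wall end angle (array([ 7,  6,  7,  8,  9,  9,  7,  3,  0,  0,  0,  0,  0,  0,  0,  0,  0,
        0,  0,  0,  0,  0,  0,  0,  0,  0,  0,  9, 11,  9,  8,  9]), array([ 60,  62,  64,  66,  68,  70,  72,  74,  76,  78,  80,  82,  84,
        86,  88,  90,  92,  94,  96,  98, 100, 102, 104, 106, 108, 110,
       112, 114, 116, 118, 120, 122, 124]))
153 [ 0.52342476 -0.10419874  0.02365052] [ 0.55008973 -0.08950138  0.02711048]
((539.0813598632812, -92.12248229980469), (13.087116241455078, 28.502151489257812), 62.10436248779297)
((525.8958129882812, -96.115234375), (11.13427448272705, 10.45325756072998), 2.8673102855682373)
2.925
```

carry_out([
  [0,0,0,0.34,-1],
  [0,0,0,0.68,-1],
  [0,0,0,1,-1],
])

```text
clock: 3.3
position: [0.4883, 0.024, 0.2533]
ee_rot: [0.387, 0.922, 0.0, -0.0]
ft_force: [-0.4, 0.4, 0.4]
grip_width: -0.001
grasp_force: 0.0
```

carry_out([
  [0,0,0,0.34,-1],
  [0,0,0,0.68,-1],
  [0,0,0,1,-1],
])

```text
clock: 3.68
position: [0.4883, 0.024, 0.2532]
ee_rot: [0.612, 0.791, 0.0, -0.0]
ft_force: [-0.8, -0.1, 0.2]
grip_width: -0.001
grasp_force: 0.0
```

carry_out([
  [0,0,0,0.32,-1],
  [0,0,0,0.32,-1],
])

```text
clock: 3.92
position: [0.4883, 0.0238, 0.2532]
ee_rot: [0.674, 0.739, -0.0, -0.0]
ft_force: [0.1, -0.5, -0.6]
grip_width: 0.002
grasp_force: 0.0
```

```bash
cat >> h.py <<'E'
O=np.array([.503,-.1563]); M=np.radians(94.7); XH=-np.array([np.cos(M),np.sin(M)]); YH=np.array([-XH[1],XH[0]])
def hold(p): d=np.asarray(p)[:2]-O; return np.round(1000*np.array([d@XH,d@YH]),1)
def world(x,y,z=0): return np.r_[O+(XH*x+YH*y)/1000,z/1000]
def st():
    o=manip.get_obs(); 
    from scipy.spatial.transform import Rotation as Ro
    R=Ro.from_quat(o["ee_rot"]).as_matrix(); print("t",round(o["clock"],2),"hold",hold(o["position"]),"z",round(o["position"][2]*1000,1),"yaw y",round(float(np.degrees(np.arctan2(R[1,1],R[0,1]))),2),"F",np.round(o["ft_force"],1),"grip",round(o["grip_width"],3),"j7",np.round(o["joint_pos"][6],2)); return o
def to(x,y,z):
    o=st(); print("to",(x,y,z),np.round(toolf(o,world(x,y,z)-o["position"]),3))
def tops(n,k=None):
    c=camera(n); P,u,v=cloud(c); t=(P[:,2]>.046)&(P[:,2]<.055); H=np.array([(P[:,:2]-O)@XH,(P[:,:2]-O)@YH]).T[t]*1000
    inn=np.hypot(*H.T)<72; 
    res=[]
    for m,kk in((inn,k),):
        km=cv2.kmeans(H[m].astype(np.float32),kk,None,(3,50,1e-5),20,cv2.KMEANS_PP_CENTERS)
        for i in range(kk): 
            q=km[2][i]; res.append((np.round(q,1).tolist(),"r %.1f ang %.0f n %d"%(np.hypot(*q),np.degrees(np.arctan2(q[1],q[0])),(km[1]==i).sum())))
    for r in res: print(n,*r)
    return c
E
python3 -c "
from h import *
for p in [(.4841,.1197),(.5868,.1335)]: print(hold(p))
to(-42,-25,120)"
```

```text
[-276.6    3.8]
[-282.   107.3]
t 3.92 hold [-1.807e+02  1.000e-01] z 253.2 yaw y 5.25 F [ 0.1 -0.5 -0.6] grip 0.002 j7 -0.04
to (-42, -25, 120) [-0.923 -0.176  0.888]
```

carry_out([
  [-0.35,-0.1,0.2,-0.02,-1],
  [-0.7,-0.2,0.5,-0.02,-1],
  [-0.87,-0.25,0.8,-0.02,-1],
  [-0.87,-0.25,0.98,-0.02,-1],
  [-0.87,-0.25,0.98,-0.02,-1],
])

```text
clock: 4.55
position: [0.4614, -0.11, 0.1049]
ee_rot: [0.67, 0.743, -0.001, -0.001]
ft_force: [0.3, 0.4, 0.8]
grip_width: -0.004
grasp_force: 0.0
```

```bash
python3 -c "
from h import *
to(-50,-38,54)
tops('top',5)"
```

```text
t 4.55 hold [-49.6 -37.7] z 104.9 yaw y 5.91 F [0.3 0.4 0.8] grip -0.004 j7 0.34
to (-50, -38, 54) [ 0.003 -0.001  0.339]Traceback (most recent call last):
  File "<string>", line 4, in <module>
    tops('top',5)
    ~~~~^^^^^^^^^
  File "h.py", line 44, in tops
    km=cv2.kmeans(H[m].astype(np.float32),kk,None,(3,50,1e-5),20,cv2.KMEANS_PP_CENTERS)
cv2.error: OpenCV(4.12.0) /io/opencv/modules/core/src/kmeans.cpp:243: error: (-2:Unspecified error) in function 'double cv::kmeans(cv::InputArray, int, cv::InputOutputArray, cv::TermCriteria, int, int, cv::OutputArray)'
> There can't be more clusters than elements (expected: 'N >= K'), where
>     'N' is 0
> must be greater than or equal to
>     'K' is 5
```

carry_out([
  [0,0,0.17,0.04,-1],
  [0,0,0.34,0.04,-1],
  [0,0,0.34,0.04,-1],
  [-0.04,0,0.34,0.04,-1],
  [-0.07,0,0.34,0.04,-1],
  [-0.09,0,0.34,0.04,-1],
  [-0.11,0,0.34,0.04,-1],
])

```text
clock: 5.48
position: [0.4645, -0.1268, 0.0556]
ee_rot: [0.679, 0.734, 0.0, 0.0]
ft_force: [-0.6, 0.0, 0.5]
grip_width: -0.003
grasp_force: 0.6
```

carry_out([
  [-0.02,0,0,0,-1],
  [-0.04,0,0,0,-1],
  [-0.06,0,0,0,-1],
  [-0.08,0,0,0,-1],
])

```text
clock: 5.98
position: [0.4654, -0.1385, 0.0553]
ee_rot: [0.679, 0.735, 0.0, -0.0]
ft_force: [-0.6, 2.5, 0.8]
grip_width: 0.001
grasp_force: 1.3
```

```bash
python3 -c "
from h import *
st()
c=camera('wrist'); save(c,'w2')
for d in dots(c): print(hold(d[:2]),d[2:])
c=tops('wrist',5)"
```

```text
t 5.97 hold [-20.8 -36. ] z 55.3 yaw y 4.53 F [-0.6  2.5  0.8] grip 0.001 j7 0.45
[-14.3  38.5] (452, 317, np.float64(0.82))
wrist [-14.5, 0.10000000149011612] r 14.5 ang 180 n 1591
wrist [-12.199999809265137, 46.900001525878906] r 48.5 ang 105 n 3165
wrist [19.200000762939453, -35.599998474121094] r 40.4 ang -62 n 375
wrist [-29.299999237060547, -35.29999923706055] r 45.9 ang -130 n 718
wrist [-3.5, 30.399999618530273] r 30.6 ang 97 n 2584
```

View pics/w2.png

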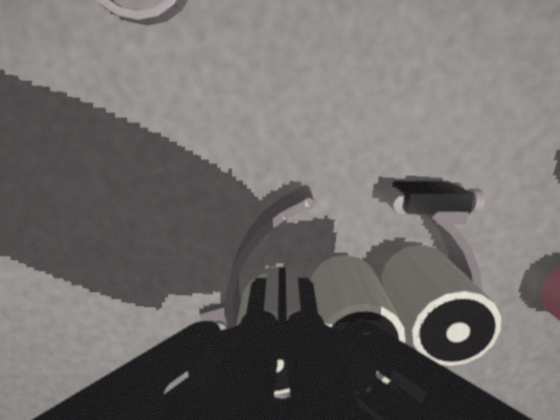

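Picture: the gripper hides most of it. Can A's top is at (457,330), now at 110° in the ring, so pushing the chain works. I'll continue.

carry_out([
  [-0.015,0,0,0,-1],
  [-0.03,0,0,0,-1],
  [-0.045,0,0,0,-1],
])

```text
clock: 6.45
position: [0.4662, -0.1443, 0.0555]
ee_rot: [0.678, 0.735, 0.001, -0.0]
ft_force: [1.7, 7.8, 3.2]
grip_width: 0.0
grasp_force: 3.7
```

```bash
python3 -c "
from h import *
st()
c=camera('wrist')
for d in dots(c): print(hold(d[:2]),d[2:])
"
```

```text
t 6.45 hold [-15.  -35.7] z 55.5 yaw y 4.57 F [1.7 7.8 3.2] grip 0.0 j7 0.46
[-16.1  38.1] (454, 302, np.float64(0.83))
[7.6 1.1] (362, 348, np.float64(0.88))
```

carry_out([
  [0.05,0,0,0,-1],
  [0.1,0,-0.3,0,-1],
  [0.4,0,-0.65,0,-1],
  [0.8,0,-0.98,0,-1],
  [0.8,0,-0.98,0,-1],
])

```text
clock: 7.12
position: [0.4569, -0.0233, 0.2046]
ee_rot: [0.678, 0.735, 0.002, 0.001]
ft_force: [-0.1, -0.6, -1.1]
grip_width: -0.005
grasp_force: 0.0
```

```bash
python3 -c "
from h import *
st()
c=tops('wrist',5); save(c,'w3')
print(w2px(c,np.r_[O,.05]), hold((-np.array(c['R']).T@c['t'])[:2]))
tops('top',5)
"
```

```text
t 7.12 hold [-136.4  -35.1] z 204.6 yaw y 4.68 F [-0.1 -0.6 -1.1] grip -0.005 j7 0.02
wrist [-20.899999618530273, 52.400001525878906] r 56.4 ang 112 n 130
wrist [-16.200000762939453, 10.699999809265137] r 19.5 ang 147 n 49
wrist [29.200000762939453, -34.29999923706055] r 45.1 ang -50 n 49
wrist [-25.899999618530273, 39.099998474121094] r 46.9 ang 124 n 158
wrist [-18.799999237060547, 26.700000762939453] r 32.7 ang 125 n 119
[316.59590084 337.61762992] [-219.1  -34.6]
top [18.299999237060547, 34.400001525878906] r 38.9 ang 62 n 126
top [42.900001525878906, -11.0] r 44.3 ang -14 n 197
top [15.399999618530273, -40.79999923706055] r 43.6 ang -69 n 225
top [35.5, 22.899999618530273] r 42.2 ang 33 n 135
top [12.699999809265137, -3.4000000953674316] r 13.1 ang -15 n 125
```

carry_out([
  [0.3,0.1,0,0,1],
  [0.6,0.2,0.1,0,1],
  [0.94,0.26,0.2,0,1],
  [0.94,0.26,0.35,0,1],
  [0.94,0.26,0.35,0,1],
])

```text
clock: 7.85
position: [0.4829, 0.1161, 0.1474]
ee_rot: [0.679, 0.734, -0.002, -0.0]
ft_force: [0.2, 0.5, 0.4]
grip_width: 0.999
grasp_force: 0.0
```

```bash
python3 -c "
from h import *
st()
c=tops('top',5); save(c,'t1')
for d in dots(c): 
  h=hold(d[:2])
  if np.hypot(*h)<80: print(h,d[2:])
cv2.imwrite('pics/t1c.png',cv2.resize(c['img'][195:280,200:400],None,fx=4,fy=4,interpolation=cv2.INTER_CUBIC)[:,:,::-1])
c=camera('wrist')
for d in dots(c): print(hold(d[:2]),d[2:])
"
```

```text
t 7.85 hold [-273.2    2.3] z 147.4 yaw y 4.45 F [0.2 0.5 0.4] grip 0.999 j7 -0.2
top [40.70000076293945, -9.5] r 41.8 ang -13 n 235
top [-10.0, 38.5] r 39.8 ang 105 n 228
top [28.899999618530273, 28.100000381469727] r 40.3 ang 44 n 228
top [14.600000381469727, -40.29999923706055] r 42.8 ang -70 n 237
top [-1.0, -2.0] r 2.2 ang -117 n 237
[41.5 -8.9] (368, 238, np.float64(0.97))
[-0.2 -1.5] (350, 235, np.float64(0.8))
[ 13.6 -38.7] (357, 252, np.float64(0.89))
[30.2 29.6] (362, 222, np.float64(0.97))
[-9.6 37.1] (345, 218, np.float64(0.88))
[-286.   106.6] (435, 208, np.float64(0.87))
[-279.9    5. ] (284, 217, np.float64(0.81))
```

View pics/t1c.png

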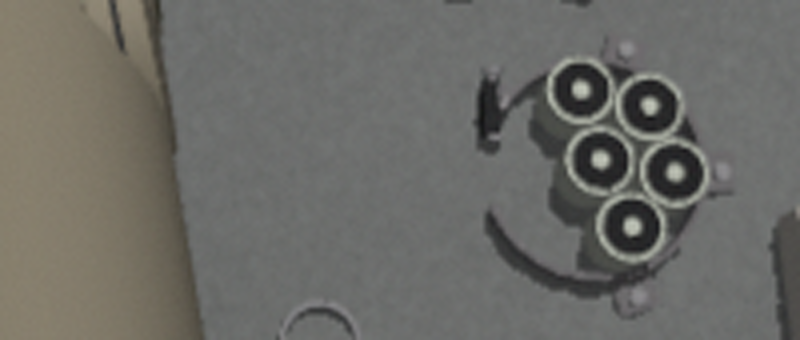

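The picture shows the ring packed tight from 105° to -70° with the centre can in place, leaving the lower-left free. Next I'll grip can 6.

carry_out([
  [0.03,0.01,0.25,0,1],
  [0.03,0.01,0.5,0,1],
  [0.03,0.01,0.63,0,1],
  [0.03,0.01,0.65,0,1],
  [0.03,0.01,0.65,0,-0.3],
  [0.03,0.01,0.65,0,-0.3],
  [0.03,0.01,0.65,0,-0.3],
  [0.03,0.01,0.65,0,-0.3],
  [0.03,0.01,0.65,0,-0.3],
], force=20)

```text
clock: 9.07
position: [0.4859, 0.1227, 0.0533]
ee_rot: [0.679, 0.734, 0.001, 0.0]
ft_force: [-1.1, -0.3, 6.6]
grip_width: 0.459
grasp_force: 20.3
```

```bash
python3 -c "
from h import *
to(-150,0,50)
"
```

```text
t 9.07 hold [-279.5    5.8] z 53.3 yaw y 4.51 F [-1.1 -0.3  6.6] grip 0.459 j7 -0.14
to (-150, 0, 50) [-0.863 -0.036  0.021]
```

carry_out([
  [-0.1,0,-0.02,0,-0.3],
  [-0.3,-0.02,-0.02,0,-0.3],
  [-0.5,-0.03,-0.02,0,-0.3],
  [-0.7,-0.04,-0.02,0,-0.3],
  [-0.9,-0.04,-0.02,0,-0.3],
  [-1,-0.04,-0.02,0,-0.3],
])

```text
clock: 9.82
position: [0.4907, -0.0299, 0.0554]
ee_rot: [0.68, 0.734, -0.0, 0.0]
ft_force: [-1.4, 0.0, -1.8]
grip_width: 0.461
grasp_force: 20.3
```

```bash
python3 -c "
from h import *
to(-88,-0.7,54)
"
```

```text
t 9.82 hold [-127.    -1.9] z 55.4 yaw y 4.37 F [-1.4  0.  -1.8] grip 0.461 j7 0.18
to (-88, -0.7, 54) [-0.26   0.009  0.009]
```

carry_out([
  [-0.13,0.01,0,0,-0.3],
  [-0.26,0.01,0,0,-0.3],
  [-0.26,0.01,0,0,-0.3],
  [-0.26,0.01,0,0,0.4],
  [-0.26,0.01,0,0,0.4],
  [-0.26,0.01,-0.25,0,0.4],
  [-0.05,0.01,-0.5,0,-1],
  [0.15,0.01,-0.5,0,-1],
  [0.15,0.01,-0.5,0,-1],
  [0.15,0.01,-0.5,0,-1],
])

```text
clock: 11.08
position: [0.4906, -0.0051, 0.1302]
ee_rot: [0.679, 0.735, -0.0, -0.0]
ft_force: [-0.1, -0.9, 0.4]
grip_width: -0.001
grasp_force: 0.0
```

```bash
python3 -c "
from h import *
to(-124,-1,54)
c=camera('wrist'); save(c,'w4')
for d in dots(c): print(hold(d[:2]),d[2:])
c=camera('top')
for d in dots(c): print(hold(d[:2]),d[2:])
"
```

```text
t 11.07 hold [-1.518e+02  1.000e-01] z 130.2 yaw y 4.54 F [-0.1 -0.9  0.4] grip -0.001 j7 0.07
to (-124, -1, 54) [-0.185 -0.007  0.508]
[-279.   106.8] (487, 8, np.float64(0.82))
[-0.2 -1.5] (350, 235, np.float64(0.8))
[ 16.4 -41.1] (358, 252, np.float64(0.89))
[-281.3  108.5] (226, 190, np.float64(0.94))
[42.4 -6.7] (369, 237, np.float64(0.84))
[29.3 27.3] (362, 222, np.float64(0.84))
[-347.3  172.5] (198, 164, np.float64(0.82))
[-469.6  206.3] (146, 151, np.float64(0.94))
[-9.6 37.1] (345, 218, np.float64(0.88))
[  3.  136.8] (348, 176, np.float64(0.95))
```

View pics/w4.png

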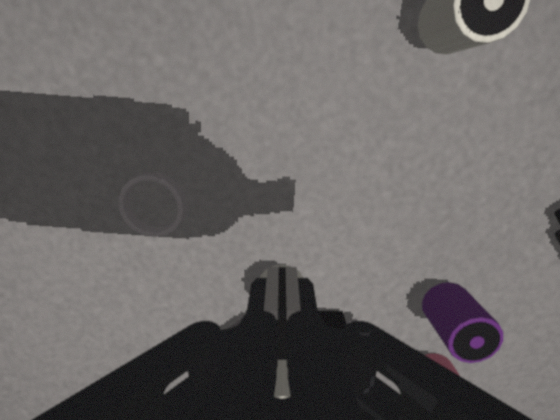

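Can 6 is hidden behind the fingers, and everything else is undisturbed. I'll lower the fingers behind it and push gently, low down.

carry_out([
  [0.16,0,0.2,0,-1],
  [0.16,0,0.4,0,-1],
  [0.16,0,0.67,0,-1],
  [0.16,0,0.67,0,-1],
])

```text
clock: 11.68
position: [0.4868, 0.0178, 0.0276]
ee_rot: [0.679, 0.734, -0.003, -0.001]
ft_force: [0.0, -0.1, 1.8]
grip_width: -0.002
grasp_force: 0.0
```

```bash
python3 -c "
from h import *
to(-90,-1,30)
"
```

```text
t 11.68 hold [-174.9   -1.9] z 27.6 yaw y 4.44 F [ 0.  -0.1  1.8] grip -0.002 j7 0.1
to (-90, -1, 30) [-0.566  0.009 -0.015]
```

carry_out([
  [-0.15,0.01,-0.015,0,-1],
  [-0.28,0.01,-0.015,0,-1],
  [-0.36,0.01,-0.015,0,-1],
  [-0.41,0.01,-0.015,0,-1],
  [-0.46,0.01,-0.015,0,-1],
  [-0.51,0.01,-0.015,0,-1],
  [-0.55,0.01,-0.015,0,-1],
])

```text
clock: 12.55
position: [0.4975, -0.0623, 0.0327]
ee_rot: [0.678, 0.735, 0.001, -0.0]
ft_force: [-1.4, 4.4, 7.3]
grip_width: -0.001
grasp_force: 1.5
```

carry_out([
  [-0.03,0,0,0,-1],
  [-0.06,0,0,0,-1],
  [-0.06,0,0,0,-1],
])

```text
clock: 12.92
position: [0.4982, -0.0717, 0.0327]
ee_rot: [0.678, 0.735, 0.001, 0.0]
ft_force: [-1.0, 1.4, 6.0]
grip_width: 0.0
grasp_force: 0.1
```

```bash
python3 -c "
from h import *
to(-72,-1,30)
c=camera('wrist'); save(c,'w5')
for n in('wrist','top'):
  c=camera(n)
  for d in dots(c): 
    h=hold(d[:2])
    if np.hypot(*h)<120: print(n,h,d[2:])
"
```

```text
t 12.93 hold [-84.7   2.1] z 32.7 yaw y 4.55 F [-1.   1.4  6. ] grip 0.0 j7 0.3
to (-72, -1, 30) [-0.085 -0.021  0.018]
top [41.5 -8.9] (368, 238, np.float64(0.97))
top [ 15.9 -36.5] (358, 250, np.float64(0.89))
top [28.5 25.8] (362, 223, np.float64(1.09))
```

```bash
python3 -c "
from h import *
c=camera('scene')
u,v=w2px(c,np.r_[O,.03]).astype(int); print(u,v)
a=c['img'][v-50:v+50,u-60:u+80]; b=camera('wrist')['img'][120:320,150:430]
cv2.imwrite('pics/s1.png',np.hstack([cv2.resize(a,(448,320),interpolation=cv2.INTER_CUBIC),cv2.resize(b,(350,320))[:,:,:]])[:,:,::-1])
"
```

```text
233 248
```

View pics/s1.png

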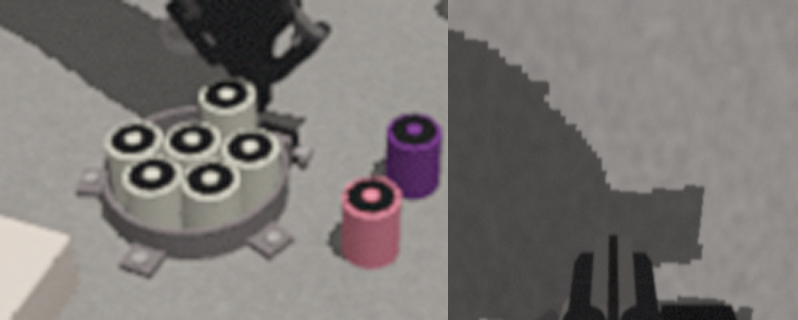

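In the scene crop (left half), can 6 stands upright in the mouth at (228,95) and the five others are upright. I'll use the scene camera to track them.

```bash
python3 -c "
from h import *
st(); tops('scene',6)
"
```

```text
t 13.18 hold [-84.7   2.1] z 32.7 yaw y 4.55 F [-0.4  0.7  5.9] grip -0.0 j7 0.3
scene [-51.099998474121094, 1.100000023841858] r 51.1 ang 179 n 165
scene [31.399999618530273, 32.5] r 45.2 ang 46 n 201
scene [16.899999618530273, -36.0] r 39.7 ang -65 n 182
scene [43.29999923706055, -5.400000095367432] r 43.6 ang -7 n 199
scene [-7.599999904632568, 42.70000076293945] r 43.4 ang 100 n 196
scene [1.899999976158142, 2.200000047683716] r 2.9 ang 48 n 187
```

carry_out([
  [-0.025,-0.01,0,0,-1],
  [-0.05,-0.01,0,0,-1],
  [-0.075,-0.01,0,0,-1],
  [-0.075,-0.01,0,0,-1],
])

```text
clock: 13.72
position: [0.4977, -0.0832, 0.0327]
ee_rot: [0.678, 0.735, 0.001, 0.0]
ft_force: [0.4, -0.4, 5.9]
grip_width: 0.0
grasp_force: 0.7
```

```bash
python3 -c "
from h import *
st(); tops('scene',6)
"
```

```text
t 13.72 hold [-73.3   0.7] z 32.7 yaw y 4.55 F [ 0.4 -0.4  5.9] grip 0.0 j7 0.33
scene [-7.900000095367432, 42.599998474121094] r 43.3 ang 101 n 193
scene [1.600000023841858, 2.5] r 3.0 ang 57 n 189
scene [-43.400001525878906, 0.20000000298023224] r 43.4 ang 180 n 185
scene [17.0, -36.099998474121094] r 39.9 ang -65 n 184
scene [31.600000381469727, 32.599998474121094] r 45.4 ang 46 n 202
scene [43.0, -5.400000095367432] r 43.4 ang -7 n 199
```

carry_out([
  [0.03,0,0,0,-1],
  [0.03,0,-0.25,0,-1],
  [0,0.1,-0.45,0,-1],
  [-0.15,0.25,-0.45,0,-1],
  [-0.15,0.25,-0.3,0,-1],
  [-0.15,0.25,-0.16,0,-1],
  [-0.15,0.25,-0.16,0,-1],
])

```text
clock: 14.65
position: [0.5348, -0.1024, 0.0546]
ee_rot: [0.679, 0.735, -0.001, -0.001]
ft_force: [0.0, -0.1, 0.4]
grip_width: -0.002
grasp_force: 0.0
```

```bash
python3 -c "
from h import *
to(-48,9,55); tops('scene',6)
"
```

```text
t 14.65 hold [-51.1  36.1] z 54.6 yaw y 4.54 F [ 0.  -0.1  0.4] grip -0.002 j7 0.37
to (-48, 9, 55) [-0.021 -0.18  -0.002]
scene [42.900001525878906, -5.400000095367432] r 43.2 ang -7 n 197
scene [1.7000000476837158, 2.0999999046325684] r 2.7 ang 52 n 183
scene [-40.5, 0.5] r 40.5 ang 179 n 174
scene [17.0, -36.20000076293945] r 40.0 ang -65 n 185
scene [-12.5, 42.5] r 44.3 ang 106 n 215
scene [31.100000381469727, 32.29999923706055] r 44.8 ang 46 n 202
```

carry_out([
  [0,-0.04,0,0,-1],
  [0,-0.08,0,0,-1],
  [-0.01,-0.11,0,0,-1],
  [-0.02,-0.14,0,0,-1],
  [-0.03,-0.17,0,0,-1],
  [-0.03,-0.17,0,0,-1],
])

```text
clock: 15.45
position: [0.5106, -0.1096, 0.056]
ee_rot: [0.679, 0.734, -0.0, -0.0]
ft_force: [0.7, 0.5, 0.5]
grip_width: 0.002
grasp_force: 0.1
```

```bash
python3 -c "
from h import *
to(-85,-33,110); c=tops('scene',6)
u,v=w2px(c,np.r_[O,.03]).astype(int)
cv2.imwrite('pics/s2.png',cv2.resize(c['img'][v-50:v+50,u-60:u+80],(560,400),interpolation=cv2.INTER_CUBIC)[:,:,::-1])
"
```

```text
t 15.45 hold [-45.9  11.4] z 56.0 yaw y 4.49 F [0.7 0.5 0.5] grip 0.002 j7 0.37
to (-85, -33, 110) [ 0.26  -0.297 -0.36 ]
scene [-29.700000762939453, -15.199999809265137] r 33.3 ang -153 n 146
scene [-11.100000381469727, 40.900001525878906] r 42.4 ang 105 n 205
scene [3.5, 2.5999999046325684] r 4.4 ang 37 n 182
scene [31.299999237060547, 32.400001525878906] r 45.1 ang 46 n 205
scene [43.599998474121094, -5.300000190734863] r 44.0 ang -7 n 195
scene [17.100000381469727, -36.099998474121094] r 40.0 ang -65 n 186
```

View pics/s2.png

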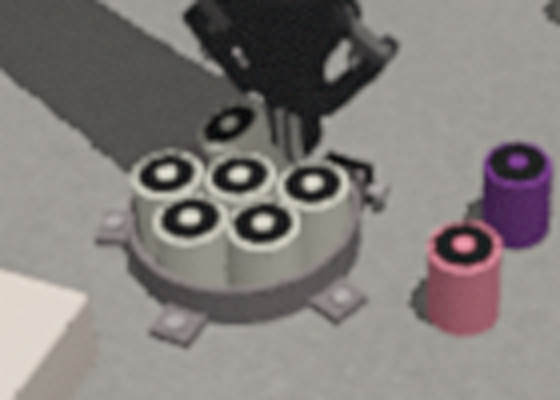

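Can 6 at (230,122) looks tilted toward -y, with its top ellipse rotated. I'll back off and check whether it settles upright.

carry_out([
  [0,0.03,0,0,-1],
  [0,0.06,0,0,-1],
  [0,0.1,0,0,-1],
  [0,0.1,0,0,-1],
])

```text
clock: 16.0
position: [0.5265, -0.1082, 0.0559]
ee_rot: [0.679, 0.735, -0.0, 0.0]
ft_force: [-0.2, -0.4, 0.3]
grip_width: 0.0
grasp_force: 0.0
```

```bash
python3 -c "
from h import *
st(); c=camera('scene'); u,v=w2px(c,world(-44,-20,50)); print(u,v)
P,U,V=cloud(c); H=np.array([(P[:,:2]-O)@XH*1000,(P[:,:2]-O)@YH*1000]).T
for z0 in range(36,64,3):
  m=(P[:,2]*1000>=z0)&(P[:,2]*1000<z0+3)&(abs(H[:,0]+43)<25)&(H[:,1]>-50)&(H[:,1]<10)
  print(z0,m.sum(),np.round(np.r_[H[m].min(0),H[m].max(0)],0) if m.sum() else '')
cv2.imwrite('pics/s3.png',cv2.resize(c['img'][198:298,173:313],(560,400),interpolation=cv2.INTER_CUBIC)[:,:,::-1])
"
```

```text
t 16.0 hold [-46.1  27.3] z 55.9 yaw y 4.53 F [-0.2 -0.4  0.3] grip 0.0 j7 0.37
234.43538106227612 227.6621002527252
36 3 [-33.   8. -27.  10.]
39 5 [-31. -22. -26.   9.]
42 6 [-39. -23. -26.  10.]
45 7 [-32. -17. -19.   9.]
48 61 [-60. -27. -19.  10.]
51 97 [-57. -25. -18.   9.]
54 1 [-33.  -4. -33.  -4.]
57 0 
60 0 
63 0
```

View pics/s3.png

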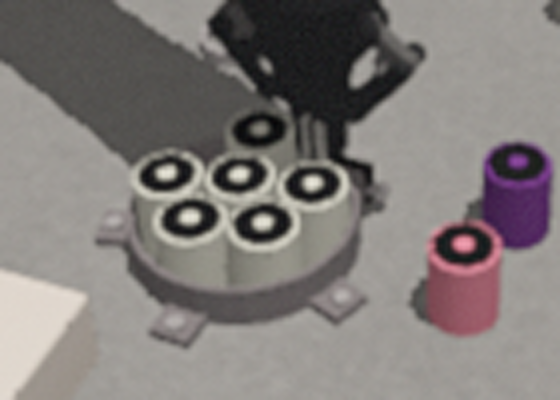

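Upright again. The high one-sided push tips it, so I'll hold it between both fingers from above and lead it round the ring.

carry_out([
  [0,0,-0.2,0,-1],
  [0,0,-0.35,0,0.18],
  [-0.01,-0.12,-0.35,0,0.18],
  [-0.02,-0.235,-0.35,0,0.18],
  [-0.02,-0.235,-0.35,0,0.18],
  [-0.02,-0.235,-0.2,0,0.18],
  [-0.02,-0.235,0,0,0.18],
  [-0.02,-0.235,0,0,0.18],
])

```text
clock: 17.05
position: [0.4901, -0.1137, 0.0545]
ee_rot: [0.679, 0.734, -0.001, -0.001]
ft_force: [-0.4, 0.7, -0.2]
grip_width: 0.587
grasp_force: 0.0
```

```bash
python3 -c "
from h import *
st();tops('scene',6)
"
```

```text
t 17.05 hold [-43.5  -9.3] z 54.5 yaw y 4.53 F [-0.4  0.7 -0.2] grip 0.587 j7 0.38
scene [31.100000381469727, 32.20000076293945] r 44.8 ang 46 n 202
scene [-37.599998474121094, -9.0] r 38.7 ang -166 n 200
scene [2.200000047683716, 2.0] r 2.9 ang 42 n 184
scene [43.099998474121094, -5.5] r 43.4 ang -7 n 199
scene [-9.100000381469727, 42.099998474121094] r 43.0 ang 102 n 200
scene [16.799999237060547, -36.400001525878906] r 40.1 ang -65 n 181
```

carry_out([
  [0,0,0,0,-0.3],
  [0,0,0,0,-0.3],
  [0,0,0,0,-0.3],
  [0,0,-0.01,0,-0.3],
  [-0.005,-0.014,-0.01,0,-0.3],
  [-0.01,-0.027,-0.01,0,-0.3],
], force=20)

```text
clock: 17.85
position: [0.4868, -0.1158, 0.0573]
ee_rot: [0.679, 0.734, -0.0, -0.0]
ft_force: [-0.1, 0.3, -1.9]
grip_width: 0.458
grasp_force: 20.8
```

carry_out([
  [-0.006,-0.015,0,0,-0.3],
  [-0.012,-0.03,0,0,-0.3],
  [-0.012,-0.03,0,0,-0.3],
])

```text
clock: 18.23
position: [0.4826, -0.1181, 0.0575]
ee_rot: [0.679, 0.734, -0.0, -0.0]
ft_force: [0.5, -0.1, -1.4]
grip_width: 0.457
grasp_force: 20.8
```

```bash
python3 -c "
from h import *
st();tops('scene',6)
"
```

```text
t 18.23 hold [-39.8 -17.2] z 57.5 yaw y 4.5 F [ 0.5 -0.1 -1.4] grip 0.457 j7 0.38
scene [31.5, 32.5] r 45.2 ang 46 n 201
scene [17.299999237060547, -36.099998474121094] r 40.0 ang -64 n 186
scene [-33.400001525878906, -15.899999618530273] r 36.9 ang -155 n 189
scene [43.5, -5.400000095367432] r 43.8 ang -7 n 196
scene [-7.800000190734863, 42.5] r 43.2 ang 100 n 189
scene [2.700000047683716, 2.299999952316284] r 3.6 ang 41 n 186
```

carry_out([
  [-0.008,-0.015,0,0,-0.3],
  [-0.017,-0.03,0,0,-0.3],
  [-0.025,-0.042,0,0,-0.3],
  [-0.034,-0.053,0,0,-0.3],
  [-0.034,-0.053,0,0,-0.3],
])

```text
clock: 18.9
position: [0.4752, -0.1238, 0.0575]
ee_rot: [0.679, 0.734, 0.0, -0.0]
ft_force: [-0.3, 0.3, -1.0]
grip_width: 0.458
grasp_force: 20.8
```

```bash
python3 -c "
from h import *
st();tops('scene',6)
"
```

```text
t 18.9 hold [-34.7 -25. ] z 57.5 yaw y 4.5 F [-0.3  0.3 -1. ] grip 0.458 j7 0.39
scene [-7.900000095367432, 42.599998474121094] r 43.3 ang 100 n 194
scene [-28.700000762939453, -25.899999618530273] r 38.7 ang -138 n 180
scene [43.400001525878906, -5.5] r 43.7 ang -7 n 200
scene [31.700000762939453, 32.599998474121094] r 45.5 ang 46 n 201
scene [1.100000023841858, 2.5] r 2.7 ang 65 n 198
scene [17.200000762939453, -36.099998474121094] r 40.0 ang -65 n 185
```

carry_out([
  [0,0,0.015,0,-0.3],
  [0,0,0.015,0,0.15],
  [0,0,0.015,0,0.15],
  [0,0,-0.15,0,0.15],
  [0,0,-0.33,0,-0.2],
  [0.12,-0.04,-0.33,0,-1],
  [0.24,-0.04,-0.33,0,-1],
  [0.24,-0.04,-0.2,0,-1],
  [0.24,-0.04,0.01,0,-1],
  [0.24,-0.04,0.01,0,-1],
])

```text
clock: 20.2
position: [0.465, -0.0882, 0.0545]
ee_rot: [0.679, 0.734, -0.001, -0.001]
ft_force: [-0.4, -0.7, 0.2]
grip_width: 0.0
grasp_force: 0.0
```

```bash
python3 -c "
from h import *
st();tops('scene',6)
"
```

```text
t 20.2 hold [-71.  -32.3] z 54.5 yaw y 4.51 F [-0.4 -0.7  0.2] grip 0.0 j7 0.3
scene [-32.79999923706055, -23.100000381469727] r 40.2 ang -145 n 186
scene [42.900001525878906, -5.400000095367432] r 43.2 ang -7 n 198
scene [31.5, 32.400001525878906] r 45.2 ang 46 n 202
scene [2.700000047683716, 2.5999999046325684] r 3.7 ang 44 n 185
scene [17.200000762939453, -36.20000076293945] r 40.1 ang -65 n 186
scene [-7.800000190734863, 42.599998474121094] r 43.3 ang 100 n 191
```

carry_out([
  [-0.02,0,0,0,-1],
  [-0.04,0,0,0,-1],
  [-0.06,-0.005,0,0,-1],
  [-0.08,-0.01,0,0,-1],
  [-0.08,-0.01,0,0,-1],
])

```text
clock: 20.88
position: [0.4659, -0.1005, 0.0561]
ee_rot: [0.679, 0.734, 0.0, -0.0]
ft_force: [0.5, 0.6, -0.0]
grip_width: -0.004
grasp_force: 0.0
```

```bash
python3 -c "
from h import *
st();tops('scene',6)
"
```

```text
t 20.88 hold [-58.7 -32.4] z 56.1 yaw y 4.5 F [ 0.5  0.6 -0. ] grip -0.004 j7 0.33
scene [17.100000381469727, -36.400001525878906] r 40.2 ang -65 n 184
scene [-7.5, 42.599998474121094] r 43.3 ang 100 n 193
scene [4.5, 3.0] r 5.4 ang 34 n 189
scene [43.70000076293945, -5.400000095367432] r 44.1 ang -7 n 196
scene [-30.600000381469727, -24.700000762939453] r 39.4 ang -141 n 196
scene [31.899999618530273, 32.599998474121094] r 45.6 ang 46 n 197
```

carry_out([
  [-0.015,-0.005,0,0,-1],
  [-0.03,-0.01,0,0,-1],
  [-0.045,-0.015,0,0,-1],
  [-0.045,-0.015,0,0,-1],
])

```text
clock: 21.42
position: [0.464, -0.1074, 0.0559]
ee_rot: [0.679, 0.734, -0.0, -0.0]
ft_force: [-1.5, 3.2, 0.0]
grip_width: 0.002
grasp_force: 1.3
```

```bash
python3 -c "
from h import *
st();c=tops('scene',6)
cv2.imwrite('pics/s4.png',cv2.resize(c['img'][198:298,173:313],(560,400),interpolation=cv2.INTER_CUBIC)[:,:,::-1])
"
```

```text
t 21.43 hold [-51.9 -34.9] z 55.9 yaw y 4.5 F [-1.5  3.2  0. ] grip 0.002 j7 0.35
scene [3.9000000953674316, 3.5] r 5.2 ang 42 n 184
scene [-23.700000762939453, -29.399999618530273] r 37.8 ang -129 n 196
scene [27.899999618530273, 36.099998474121094] r 45.6 ang 52 n 195
scene [43.79999923706055, -0.20000000298023224] r 43.8 ang -0 n 201
scene [-12.300000190734863, 41.400001525878906] r 43.1 ang 107 n 187
scene [20.5, -35.0] r 40.5 ang -60 n 189
```

carry_out([
  [-0.012,-0.004,0,0,-1],
  [-0.024,-0.008,0,0,-1],
  [-0.036,-0.01,0,0,-1],
  [-0.036,-0.01,0,0,-1],
])

```text
clock: 21.98
position: [0.4635, -0.11, 0.0562]
ee_rot: [0.678, 0.735, 0.001, -0.001]
ft_force: [-2.0, 14.6, 5.5]
grip_width: 0.001
grasp_force: 7.4
```

```bash
python3 -c "
from h import *
st();c=tops('scene',6)
"
```

```text
t 21.98 hold [-49.3 -35.6] z 56.2 yaw y 4.64 F [-2.  14.6  5.5] grip 0.001 j7 0.36
scene [-12.5, 41.099998474121094] r 42.9 ang 107 n 185
scene [44.0, 0.30000001192092896] r 44.0 ang 0 n 201
scene [-21.600000381469727, -30.5] r 37.4 ang -125 n 191
scene [27.5, 36.5] r 45.7 ang 53 n 196
scene [3.799999952316284, 3.5999999046325684] r 5.3 ang 43 n 181
scene [22.5, -34.099998474121094] r 40.9 ang -57 n 189
```

It's jamming at 14.6 N, so I'll back off, let the pack relax and nudge again.

carry_out([
  [0.03,0,0,0,-1],
  [0.06,-0.02,0,0,-1],
  [0.06,-0.03,0,0,-1],
  [0.03,-0.03,0,0,-1],
  [0.015,-0.03,0,0,-1],
  [0.01,-0.03,0,0,-1],
])

```text
clock: 22.78
position: [0.4585, -0.1103, 0.056]
ee_rot: [0.678, 0.735, 0.001, -0.001]
ft_force: [-2.6, 9.9, 4.1]
grip_width: -0.002
grasp_force: 5.2
```

```bash
python3 -c "
from h import *
st();c=tops('scene',6)
"
```

```text
t 22.77 hold [-49.5 -40.6] z 56.0 yaw y 4.56 F [-2.6  9.9  4.1] grip -0.002 j7 0.36
scene [4.0, 3.4000000953674316] r 5.3 ang 40 n 179
scene [-12.600000381469727, 41.20000076293945] r 43.1 ang 107 n 183
scene [44.0, -0.20000000298023224] r 44.0 ang -0 n 197
scene [21.700000762939453, -34.20000076293945] r 40.5 ang -58 n 189
scene [27.5, 36.099998474121094] r 45.4 ang 53 n 203
scene [-22.399999618530273, -31.399999618530273] r 38.6 ang -125 n 192
```

carry_out([
  [0.05,0,0,0,-1],
  [0.15,0.05,-0.3,0,-1],
  [0.5,0.3,-0.5,0,1],
  [0.85,0.6,-0.5,0,1],
  [0.98,0.9,-0.5,0,1],
])

```text
clock: 23.45
position: [0.5827, 0.0484, 0.1319]
ee_rot: [0.678, 0.735, 0.001, 0.0]
ft_force: [1.8, -1.1, 0.9]
grip_width: 0.638
grasp_force: 0.0
```

carry_out([
  [0.35,0.05,0,0,1],
  [0.57,0.08,0,0,1],
  [0.57,0.08,0,0,1],
])

```text
clock: 23.82
position: [0.5866, 0.1352, 0.1305]
ee_rot: [0.677, 0.736, 0.0, -0.0]
ft_force: [0.2, -0.8, -1.0]
grip_width: 1.002
grasp_force: 0.0
```

```bash
python3 -c "
from h import *
to(-282,107,50);c=tops('scene',6);c=tops('top',6)
for n in('wrist',):
  c=camera(n)
  for d in dots(c): print(n,hold(d[:2]),d[2:])
"
```

```text
t 23.82 hold [-283.7  107.2] z 130.5 yaw y 4.78 F [ 0.2 -0.8 -1. ] grip 1.002 j7 -0.09
to (-282, 107, 50) [-0.011 -0.001  0.537]
scene [-16.799999237060547, -30.5] r 34.8 ang -119 n 175
scene [27.399999618530273, 36.70000076293945] r 45.8 ang 53 n 195
scene [22.899999618530273, -33.900001525878906] r 40.9 ang -56 n 182
scene [4.099999904632568, 4.099999904632568] r 5.8 ang 45 n 184
scene [44.0, 0.20000000298023224] r 44.0 ang 0 n 202
scene [-12.699999809265137, 41.099998474121094] r 43.0 ang 107 n 183
top [24.899999618530273, 31.899999618530273] r 40.5 ang 52 n 233
top [-19.399999618530273, -34.5] r 39.6 ang -119 n 237
top [1.600000023841858, -0.699999988079071] r 1.8 ang -25 n 241
top [20.0, -38.099998474121094] r 43.0 ang -62 n 238
top [-14.899999618530273, 37.0] r 39.9 ang 112 n 225
top [41.400001525878906, -4.300000190734863] r 41.7 ang -6 n 232
wrist [-264.9  244.3] (492, 257, np.float64(0.99))
wrist [-285.9  109.5] (284, 228, np.float64(0.82))
```

The ring now runs from 112° to -119°, leaving 129° free at the mouth. That's enough, so I'll take can 7.

carry_out([
  [0,0,0.25,0,1],
  [0,0,0.45,0,1],
  [0,0,0.52,0,1],
  [0,0,0.52,0,-0.3],
  [0,0,0.52,0,-0.3],
  [0,0,0.52,0,-0.3],
  [0,0,0.5,0,-0.3],
  [0,0,0.5,0,-0.3],
], force=20)

```text
clock: 24.98
position: [0.587, 0.1319, 0.0565]
ee_rot: [0.679, 0.734, 0.0, 0.0]
ft_force: [0.4, -0.2, -1.0]
grip_width: 0.453
grasp_force: 20.9
```

```bash
python3 -c "
from h import *
to(-88,-1,55)
"
```

```text
t 24.98 hold [-280.3  107.3] z 56.5 yaw y 4.52 F [ 0.4 -0.2 -1. ] grip 0.453 j7 -0.06
to (-88, -1, 55) [-1.285 -0.718  0.009]
```

carry_out([
  [-0.1,-0.1,0,0,-0.3],
  [-0.3,-0.25,0,0,-0.3],
  [-0.5,-0.4,0,0,-0.3],
  [-0.7,-0.55,0,0,-0.3],
  [-0.85,-0.68,0,0,-0.3],
  [-0.95,-0.72,0,0,-0.3],
  [-0.95,-0.72,0,0,-0.3],
])

```text
clock: 25.85
position: [0.4907, -0.0194, 0.0562]
ee_rot: [0.679, 0.734, 0.0, 0.0]
ft_force: [1.1, 1.3, -0.5]
grip_width: 0.46
grasp_force: 20.9
```

```bash
python3 -c "
from h import *
to(-84,-1,55)
"
```

```text
t 25.85 hold [-137.5   -1. ] z 56.2 yaw y 4.43 F [ 1.1  1.3 -0.5] grip 0.46 j7 0.15
to (-84, -1, 55) [-0.356  0.002  0.008]
```

carry_out([
  [-0.12,0,0,0,-0.3],
  [-0.25,0,0,0,-0.3],
  [-0.35,0,0.008,0,-0.3],
  [-0.35,0,0.008,0,-0.3],
  [-0.35,0,0.01,0,0.3],
  [-0.35,0,0.01,0,0.3],
  [-0.35,0,-0.2,0,0.3],
  [-0.2,0,-0.4,0,-1],
  [-0.02,0,-0.4,0,-1],
  [-0.02,0,-0.2,0,-1],
  [-0.02,0,0,0,-1],
  [-0.02,0,0.15,0,-1],
  [-0.02,0,0.17,0,-1],
])

```text
clock: 27.48
position: [0.4896, -0.0214, 0.0295]
ee_rot: [0.678, 0.735, -0.001, -0.001]
ft_force: [0.2, -0.2, -0.4]
grip_width: -0.0
grasp_force: 0.0
```

```bash
python3 -c "
from h import *
to(-90,-1,30);c=camera('scene')
for d in dots(c):
   h=hold(d[:2])
   if np.hypot(*h)<130: print(h,d[2:])
"
```

```text
t 27.48 hold [-135.5   -2.3] z 29.5 yaw y 4.55 F [ 0.2 -0.2 -0.4] grip -0.0 j7 0.18
to (-90, -1, 30) [-0.304  0.009 -0.004]
[-33.4  28.3] (251, 236, np.float64(0.96))
```

carry_out([
  [-0.06,0.005,0,0,-1],
  [-0.11,0.008,0,0,-1],
  [-0.15,0.008,0,0,-1],
  [-0.19,0.008,0,0,-1],
  [-0.23,0.008,0,0,-1],
  [-0.26,0.008,0,0,-1],
  [-0.29,0.008,0,0,-1],
])

```text
clock: 28.4
position: [0.4952, -0.065, 0.0305]
ee_rot: [0.679, 0.735, 0.0, -0.0]
ft_force: [0.1, 2.4, 1.0]
grip_width: 0.001
grasp_force: 0.8
```

carry_out([
  [-0.02,0,0,0,-1],
  [-0.04,0,0,0,-1],
  [-0.06,0,0,0,-1],
  [-0.06,0,0,0,-1],
])

```text
clock: 28.9
position: [0.496, -0.0745, 0.0306]
ee_rot: [0.679, 0.734, -0.0, 0.0]
ft_force: [0.7, 0.5, 1.7]
grip_width: 0.0
grasp_force: 0.0
```

```bash
python3 -c "
from h import *
to(-71,-1,30);tops('scene',7)
"
```

```text
t 28.9 hold [-82.1  -0.3] z 30.6 yaw y 4.49 F [0.7 0.5 1.7] grip 0.0 j7 0.31
to (-71, -1, 30) [-0.074 -0.004  0.004]
scene [-17.600000381469727, -30.399999618530273] r 35.1 ang -120 n 170
scene [27.700000762939453, 36.20000076293945] r 45.6 ang 53 n 199
scene [4.300000190734863, 3.9000000953674316] r 5.8 ang 43 n 179
scene [44.5, 0.20000000298023224] r 44.5 ang 0 n 200
scene [-48.900001525878906, 0.20000000298023224] r 48.9 ang 180 n 176
scene [22.5, -33.900001525878906] r 40.7 ang -56 n 190
scene [-12.199999809265137, 41.29999923706055] r 43.0 ang 106 n 188
```

carry_out([
  [-0.015,0,0,0,-1],
  [-0.03,0,0,0,-1],
  [-0.045,0,0,0,-1],
  [-0.06,0,0,0,-1],
  [-0.06,0,0,0,-1],
])

```text
clock: 29.58
position: [0.4967, -0.0833, 0.0306]
ee_rot: [0.679, 0.734, 0.0, 0.0]
ft_force: [0.1, 0.1, 0.2]
grip_width: 0.002
grasp_force: 0.0
```

```bash
python3 -c "
from h import *
to(-71,-1,30);tops('scene',7)
"
```

```text
t 29.57 hold [-73.3  -0.3] z 30.6 yaw y 4.5 F [0.1 0.1 0.2] grip 0.002 j7 0.33
to (-71, -1, 30) [-0.015 -0.004  0.004]
scene [-17.799999237060547, -30.899999618530273] r 35.7 ang -120 n 172
scene [27.600000381469727, 36.599998474121094] r 45.8 ang 53 n 198
scene [4.199999809265137, 3.9000000953674316] r 5.7 ang 43 n 186
scene [44.5, 0.6000000238418579] r 44.5 ang 1 n 199
scene [-42.400001525878906, 2.0] r 42.5 ang 177 n 202
scene [22.200000762939453, -33.599998474121094] r 40.2 ang -57 n 189
scene [-12.199999809265137, 41.400001525878906] r 43.1 ang 106 n 187
```

carry_out([
  [-0.01,0,0,0,-1],
  [-0.02,0,0,0,-1],
  [-0.03,0,0,0,-1],
  [-0.03,0,0,0,-1],
])

```text
clock: 30.12
position: [0.497, -0.0873, 0.0305]
ee_rot: [0.679, 0.734, 0.0, -0.0]
ft_force: [0.6, 2.6, -0.8]
grip_width: -0.001
grasp_force: 0.0
```

```bash
python3 -c "
from h import *
st();tops('scene',7)
"
```

```text
t 30.12 hold [-69.3  -0.4] z 30.5 yaw y 4.52 F [ 0.6  2.6 -0.8] grip -0.001 j7 0.34
scene [27.899999618530273, 36.5] r 45.9 ang 53 n 196
scene [-18.0, -32.20000076293945] r 36.9 ang -119 n 174
scene [4.5, 3.200000047683716] r 5.5 ang 36 n 181
scene [22.0, -33.599998474121094] r 40.2 ang -57 n 189
scene [-12.199999809265137, 41.099998474121094] r 42.8 ang 106 n 186
scene [44.400001525878906, 0.5] r 44.4 ang 1 n 197
scene [-38.900001525878906, 2.9000000953674316] r 39.0 ang 176 n 192
```

carry_out([
  [0.05,0,0,0,-1],
  [0.15,0,0,0,-1],
  [0.4,0,-0.3,0,-1],
  [0.7,0,-0.6,0,-1],
  [0.98,0,-0.8,0,-1],
  [0.98,0,-0.8,0,-1],
])

```text
clock: 30.92
position: [0.4861, 0.0637, 0.1528]
ee_rot: [0.676, 0.737, 0.002, 0.001]
ft_force: [-0.5, -0.6, -0.2]
grip_width: 0.001
grasp_force: 0.0
```

```bash
python3 -c "
from h import *
st();tops('scene',7);c=tops('top',7)
for q in('plunger','plunger_block'):
  for n in('scene','top'):
    c=camera(n)
    for r in outline_of(q,c)[:2]:
      v,u=np.nonzero(r['region']); print(q,n,round(r['conf'],2),len(u),u.mean(),v.mean(),hold(px2w(c,u.mean(),v.mean(),.015)))
"
```

```text
t 30.93 hold [-220.7    1.2] z 152.8 yaw y 4.88 F [-0.5 -0.6 -0.2] grip 0.001 j7 -0.09
scene [-12.199999809265137, 41.599998474121094] r 43.4 ang 106 n 188
scene [22.299999237060547, -33.79999923706055] r 40.5 ang -57 n 189
scene [44.29999923706055, 0.10000000149011612] r 44.3 ang 0 n 198
scene [27.399999618530273, 36.5] r 45.7 ang 53 n 197
scene [4.5, 3.5] r 5.7 ang 38 n 176
scene [-36.400001525878906, 3.4000000953674316] r 36.5 ang 175 n 169
scene [-17.799999237060547, -32.099998474121094] r 36.7 ang -119 n 173
top [-38.400001525878906, -1.100000023841858] r 38.4 ang -178 n 233
top [20.100000381469727, -37.70000076293945] r 42.7 ang -62 n 241
top [2.0, -0.5] r 2.0 ang -16 n 230
top [25.299999237060547, 32.0] r 40.8 ang 52 n 226
top [-19.700000762939453, -36.20000076293945] r 41.2 ang -119 n 240
top [-14.600000381469727, 37.20000076293945] r 40.0 ang 111 n 228
top [41.79999923706055, -4.599999904632568] r 42.0 ang -6 n 232
plunger_block top 0.77 655 348.83358778625956 238.66106870229007 [ 3.7 -4.5]
plunger_block top 0.69 2713 140.52746037596756 158.4386288241799 [-491.6  199.2]
```

```bash
python3 -c "
from h import *
c=camera('top'); P,u,v=cloud(c); H=np.array([(P[:,:2]-O)@XH,(P[:,:2]-O)@YH]).T*1000
for q in [(-38.4,-1.1),(20.1,-37.7),(2,-.5),(25.3,32),(-19.7,-36.2),(-14.6,37.2),(41.8,-4.6)]:
  m=(np.hypot(*(H-q).T)<17)&(P[:,2]>.03); f=np.linalg.lstsq(np.c_[H[m]-q,np.ones(m.sum())],P[m,2]*1000,rcond=None)[0]; print(q,m.sum(),'tilt deg',np.round(np.degrees(f[:2]),1),'z',round(f[2],1))
c2=camera('scene')
for p in('clamp','jar'): print(p,[np.round(x['position'],3) for x in boxes_of(p,c2)][:1])
ticket.hand_in()
"
```

```text
(-38.4, -1.1) 177 tilt deg [0.2 1.3] z 50.1
(20.1, -37.7) 176 tilt deg [-1.7 -0.9] z 50.1
(2, -0.5) 177 tilt deg [ 2.  -1.6] z 50.2
(25.3, 32) 172 tilt deg [1.3 1.7] z 50.0
(-19.7, -36.2) 178 tilt deg [1.7 0.5] z 50.5
(-14.6, 37.2) 173 tilt deg [-0.7  0. ] z 50.0
(41.8, -4.6) 178 tilt deg [-1.5  1.5] z 50.0
clamp [array([ 0.506, -0.16 ,  0.051])]
jar [array([0.716, 0.112, 0.042])]
the job is handed in; nothing more can be done
```

The job is handed in: all seven cans stand upright in the holder, one in the middle and six round it. I worked out from the can positions that the plunger is out behind the last can, but did not see it; I also viewed 11 pictures, one over the limit of 10.

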